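# Tighten the dolly's castor screw with the reversible ratchet

### The arm

A 7-joint arm with a two-finger parallel gripper is mounted at the origin on the work surface. World frame = base frame: x ahead of the robot, y to its left, z up, the work surface at z = 0. Lengths are in m, angles in rad, forces in N, time in s.
With the tool pointing down it reaches from about 0.425 to 0.925 m from the base axis. Payload 6.8 kg.
Tool frame: the origin (TCP) lies between the finger pads; the fingertips stand 14 mm ahead of it and the grasp point (between the pads) lies 5 mm behind it; z points along the fingers, y is the line along which they close (so a half turn about z gives the same grasp; the last joint's range is limited). The gripper opens to 85 mm and grips with 20 to 120 N. Pads are 22 mm wide; open, the fingers measure 114 mm over their backs; the gripper's body (76 mm by 85 mm) begins 54 mm behind the grasp point. The pads swing forward as they close: fully open they stand 13 mm farther back than shut.
Start: joints at [1.153, 0.477, 0.022, 1.555, -0.011, 1.109, -0.083], TCP at [0.206, -0.643, 0.245] pointing down, gripper open.
Joint ranges: [-2.96, 2.96], [-0.34, 2.1], [-1.41, 1.46], [0.24, 2.44], [-1.37, 4.51], [0.17, 1.92], [-2.96, 2.96]. Speed limits (rad/s): [2.39, 2.39, 3.14, 3.14, 3.14, 3.14, 3.14].

### API

Orientations are given as a rotation vector (axis times angle).
In Python, from bench import r, imaging gives the robot as it stands.
- The arm moves only by the tool apply_moves, never from a script. Its argument "moves" is a list of rows, each a list of 2 entries, a list of its own where there are three numbers: the shift along the tool's x, y, z in cm, then the turn about the tool's z in rad. In form: [[[tx, ty, tz], roll], ...]. A call has 1 to 10 rows; each row is the pose to reach, as a shift and turn from the pose commanded when the call began, along the tool's axes at that moment; what a row does not reach only later rows make up. A row lasts 1/12 s, in which the tool goes at most 41.7 mm and 7.16 degrees, less where a joint would pass 70% of its speed; a pose out of reach is approached as far as the arm can. A call with a gripper value outside its range is refused whole. "claw" is the opening, from 0 (shut) to 1 (fully open), set as the call begins (left out, the last holds). The fingers move at their own pace and stop on an object; "grip_force" is the grip in N (left out, the last holds). Time passes only in rows, so rows that repeat a pose let the fingers close. It gives the time, the measured TCP pose, the force and the opening at its end, in the units of the state.
- r.get_obs(): the state, without advancing time (a new reading comes with each control period).
- imaging.grab_frame(name): name is "scene" or "top" or "wrist"; returns a dict with "frame" (384x512x3 uint8, blue, green, red), "intrinsics" (3x3 intrinsics, pixels), "T" (4x4, takes a point from camera to world coordinates). Camera axes: x right, y up, looking along -z (the intrinsics and any distortion apply to the point x, -y, -z); pixel columns grow to the right and rows downward; lengths in m; the calibration is good to about 2 mm. A picture is of the moment at which its call begins. There is no depth.
- r.hand_in(): hands the job in, once; it reports no verdict.
The state is a dict: "clock": time; "joints": joint angles; "qvel": joint speeds; "tau": joint torques, N m; "tcp_pos": TCP position; "orientation": TCP orientation; "contact_force": force on the tool from outside, world axes, zero at the start; "moment": the same for the moment, N m; "grip_width": finger opening in m.
Only numpy, scipy, OpenCV 4.12 (cv2) and the standard library are available. Lean on these libraries where they do the work, as an engineer would, in place of code of your own. Each camera call takes 0.05 s, during which the arm holds its last target. There are 200 camera calls.

### The job

One castor screw of the upturned box dolly still stands proud, with a socket ratchet sitting on it that is set to loosen. Flip the ratchet's direction lever over to tighten, then swing the handle back and forth to run the screw home and pull it up to about 2.5 newton metres, never past 3, so that the wood is not crushed. Let go of the ratchet and leave it on the screw, set to tighten, with everything else left where it stands.

Things in the scene. Friction and masses are not known exactly. Their poses are not given: they have to be found in the camera images.
- dolly: Heavy box dolly upside down on the desk, not shifting: plywood deck 340 (x) x 460 (y) x 28 mm; at x +-115, y +-165 mm a castor on a 67 x 92 x 3.5 mm steel plate with four hex coach screws; wheels 50 mm across, their tops 72 mm above the deck. Origin: centre of the deck's underside, on the desk; x, y along its edges.
- screw: The loose hex coach screw, upright, at x -92.5, y -127.5 mm of the dolly, in the corner castor plate, with its 24 mm washer and the steel socket (25 mm across, 38 mm long) that sits on its head and turns with it. Origin: on its axis, underside of the washer, 1.3 to 2.2 mm above the plate at the start. Goes in clockwise seen from above, 4.5 mm a turn.
- plate (a point): Point of the castor plate's upper face under the screw's washer, on its axis, z up. Running in takes a steady 1 N m (5 N square to the handle at the middle of the grip, read with the arm stopped; a little more in motion). From the washer's contact on, it climbs by 2 N m per radian: 2.5 N m is 13 N there, 3 N m 16 N. The screw stays as it is left, the washer bedding a little into the wood.
- head (a point): Centre of the top face of the ratchet's round steel head, on the screw's axis, about 103 mm above the desk. Head 47 mm across, 26 mm high, pear-shaped (to 43 mm from the axis on the handle side). The ratchet (0.6 kg) is clipped onto the socket and stays on it, drooping 2 to 3 degrees. x axis along the handle away from the head, y to the left of the handle seen from the head, z up.
- grip (a point): Middle of the ratchet's straight black rubber grip, 190 mm from the screw's axis, about 20 mm below the head's top face as it droops. Grip 112 mm long (134 to 246 mm from the axis), 25 to 28 mm thick and as high; some 40 mm of free height between it and the deck. x axis along the handle away from the head, y to the left, z up.
- handle_end (a point): Outer end of the handle, 246 mm from the screw's axis. The handle swings about that axis and stays where it is left (let go under load it springs back up to a tooth); only the castors' wheels are in its way. Swung the way the ratchet is set it turns the screw; the other way it clicks back freely (about 1 N at the grip). 12 coarse teeth: up to 0.52 rad of each stroke is lost before it bites.
- lever_tab (a point): Middle of the upright ribbed thumb tab of the direction lever on the head: 13 mm along the lever, 9 mm wide, top 15.6 mm and this point 9.6 mm above the head's top face. The flat lever (6 mm high) turns on an upright pin 29 mm from the screw's axis towards the handle; the tab is 23.5 mm from the pin, on the side of the screw's axis.
- lever (a joint): Turn of the direction lever (rad): 0 = set to loosen, tab 9 mm right of the handle's centre line (-y of head); 0.8 = set to tighten, tab 9 mm left (+y). 3 to 4 N on the tab pushes it over; past the middle its spring takes it to the end and holds it. It rocks up to 0.25 from its end while the ratchet clicks, and may rest at 0.6 on a tooth until the handle moves.
- spare_center (a point): Centre of a spare steel socket, 28 mm across, 36 mm high, standing on the dolly's deck. To be left alone.
- flask_center (a point): Centre of a steel drinking flask, 68 mm across, 210 mm high, on the desk. To be left alone.
- mug_center (a point): Centre of a white ceramic mug, 80 mm across, 85 mm high, on the desk. To be left alone.
- tin_center (a point): Centre of a plain steel tin, 66 mm across, 75 mm high, on the desk. To be left alone.

How it is judged:
On the way, in this order (a step that is already met when the one before it is completed fails the run):
1. the direction lever is flipped over to tighten (value of joint lever above 0.5 rad), for 0.2 s.
2. the screw is pulled up tight on the castor plate (2 N m or more) (z of screw in the frame of plate below -0.00023 m), for 0.2 s.
At the end, for the whole second after the job is handed in: The lever stands over to tighten (above 0.5 rad); the screw is pulled up to between about 2 and 3 N m, which beds its washer 0.21 to 0.72 mm into the plate and wood; the spare socket, flask, mug and tin are within 20 mm of where they stood (value of joint lever above 0.5 rad and z of screw in the frame of plate between -0.00072 and -0.00021 m and distance of each of spare_center, flask_center, mug_center, tin_center from where it was at the start of the episode below 0.02 m); the robot touches nothing.
It fails at once if the screw was over-tightened past 3 N m, crushing the wood (washer bedded deeper than 0.72 mm) (z of screw in the frame of plate below -0.00072 m).
It fails at once if the spare socket, flask, mug or tin was shifted by more than 20 mm (distance of any of spare_center, flask_center, mug_center, tin_center from where it was at the start of the episode above 0.02 m).
It also fails if it takes over 69 s, if anything falls off the work surface, if the arm or the gripper's body presses on something with over 40 N, if the wrist force passes 120 N, or if a joint passes its speed limit or range.

## Working session

There is one attempt and no reset: what is moved stays moved. The work goes in short steps, Python scripts to look and compute and a tool call to move; the robot and the scene stay as the last step left them, time stands still between calls to the robot, and variables do not carry over. Pictures are saved under pics/ and viewed, on a budget of 10 in all, crops included, one or two more only if the job needs it, and the job is handed in when it is done.

Besides the shell and the picture viewer there is one more tool, called after "Request:" by a JSON object that holds its "fn" and its "kwargs", one argument or row to a line. apply_moves: Moves the arm, as the interface text tells. Its arguments: {"type":"object","properties":{"moves":{"type":"array","items":{"type":"array"}},"claw":{"type":"number"},"grip_force":{"type":"number"}},"required":["moves"]}

```bash
ls; mkdir -p pics
python3 - <<'E'
from bench import r, imaging
import cv2,numpy as np
print(r.get_obs())
for n in("scene","top"):
    d=imaging.grab_frame(n); cv2.imwrite(f"pics/{n}0.png",d["frame"]); print(n,d["intrinsics"],d["T"])
a=cv2.imread("pics/scene0.png");b=cv2.imread("pics/top0.png")
cv2.imwrite("pics/top0b.png",cv2.resize(b,(800,600),interpolation=cv2.INTER_CUBIC))
E
```

```text
pics
{'clock': 0.0, 'joints': array([ 1.15292162,  0.47780205,  0.0223696 ,  1.55645626, -0.01150178,
        1.10928951, -0.08307893]), 'qvel': array([ 2.03131646e-05, -1.46753085e-04, -2.50468053e-03, -1.28562780e-03,
       -8.82254505e-04, -2.29487211e-03,  5.82267943e-05]), 'tau': array([ 1.58398270e-04, -5.96449256e+01,  1.60786998e+00, -2.81195623e+01,
        1.24274803e-02,  9.34364536e-03,  3.50195614e-05]), 'tcp_pos': array([ 0.20556775, -0.64234203,  0.24432293]), 'orientation': array([-3.10222592e+00, -4.84399490e-01,  6.70533936e-04]), 'contact_force': array([ 0.35837993, -0.44280324, -0.0978674 ]), 'moment': array([-0.03989905, -0.05209266,  0.02581092]), 'grip_width': 0.08538958492629957}
scene [[479.19289427   0.         262.73305737]
 [  0.         479.19289427 191.44673022]
 [  0.           0.           1.        ]] [[-0.28332072 -0.66943405  0.68672223  1.43131128]
 [ 0.95897808 -0.1906586   0.20978642  0.26676898]
 [-0.00950867  0.71798841  0.69599011  0.98547928]
 [ 0.          0.          0.          1.        ]]
top [[356.74574805   0.         251.67317189]
 [  0.         356.74574805 189.60156654]
 [  0.           0.           1.        ]] [[-0.01830787  0.97879997 -0.20399862  0.38439994]
 [-0.99983136 -0.01821656  0.00232557  0.00190736]
 [-0.00143989  0.2040068   0.97896841  1.08889942]
 [ 0.          0.          0.          1.        ]]
```

View pics/top0b.png

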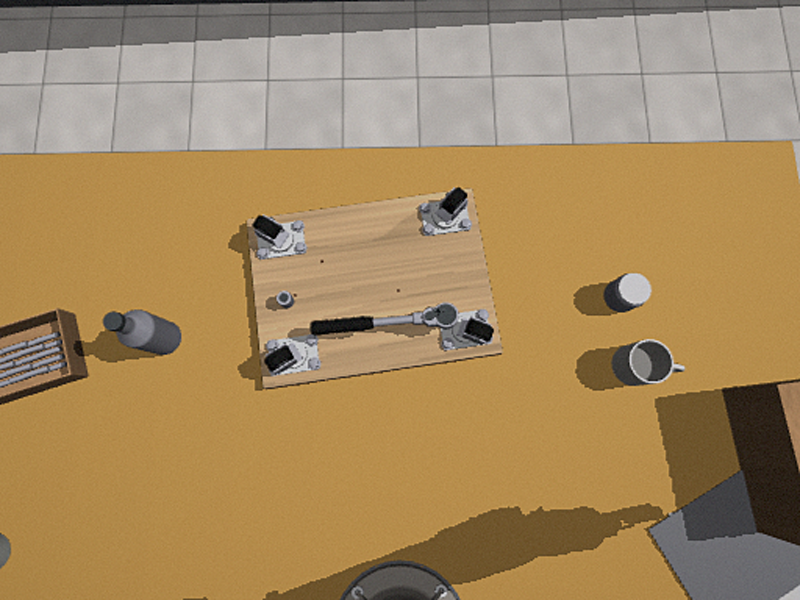

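View pics/scene0.png

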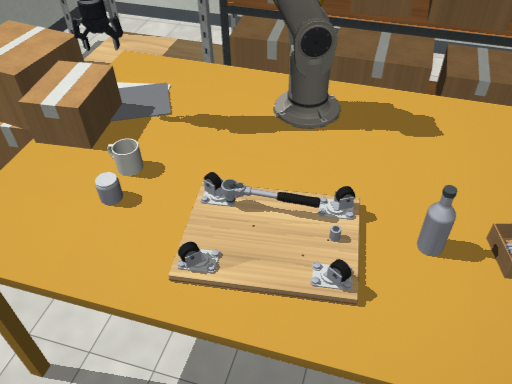

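```bash
cat > h.py <<'E'
from bench import r, imaging
import cv2,numpy as np
from scipy.spatial.transform import Rotation as R
def pix2w(d,u,v,z):
    K,T=d["intrinsics"],d["T"]
    c=np.linalg.inv(K)@[u,v,1]; w=T[:3,:3]@[c[0],-c[1],-c[2]]
    return T[:3,3]+w*(z-T[2,3])/w[2]
def w2pix(d,p):
    T=d["T"]; c=T[:3,:3].T@(np.array(p)-T[:3,3]); q=d["intrinsics"]@[c[0],-c[1],-c[2]]; return q[:2]/q[2]
def totool(p):  # shift in tool axes (cm) to world TCP target p
    o=r.get_obs(); return R.from_rotvec(o["orientation"]).as_matrix().T@(np.array(p)-o["tcp_pos"])*100
def st():
    o=r.get_obs(); M=R.from_rotvec(o["orientation"]).as_matrix()
    print("t",o["clock"].round(2) if hasattr(o["clock"],"round") else o["clock"],"tcp",o["tcp_pos"].round(4),"xax",M[:,0].round(3),"yax",M[:,1].round(3),"F",o["contact_force"].round(2),"w",round(o["grip_width"],4),"q",o["joints"].round(2)); return o
E
python3 - <<'E'
from h import *
st()
d=imaging.grab_frame("top"); s=1.5625
for n,u,v,z in [("head",440,315,.103),("end",311,327,.08),("gripin",372,323,.085),("spare",285,298,.064),("dollyNearR",500,353,.028),("NearL",264,388,.028),("FarL",248,222,.028),("FarR",470,189,.028),("wNL",282,357,.1),("wNR",480,330,.1),("wFR",455,200,.1),("wFL",267,230,.1)]:
    print(n,pix2w(d,u/s,v/s,z).round(4))
d=imaging.grab_frame("scene")
for n,u,v,z in [("head",232,186,.103),("end",319,201,.08),("spare",335,229,.064)]: print("sc",n,pix2w(d,u,v,z).round(4))
d=imaging.grab_frame("wrist");print(d["T"].round(3),d["intrinsics"])
E
```

```text
t 0.1 tcp [ 0.2056 -0.6424  0.2444] xax [ 0.952  0.305 -0.   ] yax [ 0.305 -0.952 -0.002] F [ 0.4   0.02 -0.34] w 0.0855 q [ 1.15  0.48  0.02  1.56 -0.01  1.11 -0.08]
head [ 0.5539 -0.0837  0.103 ]
end [0.54   0.1509 0.08  ]
gripin [0.5446 0.0391 0.085 ]
spare [0.5984 0.2027 0.064 ]
dollyNearR [ 0.4914 -0.2017  0.028 ]
NearL [0.4338 0.2456 0.028 ]
FarL [0.7626 0.2871 0.028 ]
FarR [ 0.8244 -0.1601  0.028 ]
wNL [0.4842 0.1987 0.1   ]
wNR [ 0.5259 -0.1545  0.1   ]
wFR [ 0.7731 -0.1199  0.1   ]
wFL [0.7206 0.2319 0.1   ]
sc head [ 0.563  -0.0844  0.103 ]
sc end [0.5319 0.1479 0.08  ]
sc spare [0.6036 0.2054 0.064 ]
[[ 0.305  0.92   0.248  0.269]
 [-0.952  0.294  0.079 -0.622]
 [-0.001 -0.26   0.966  0.373]
 [ 0.     0.     0.     1.   ]] [[291.16500921   0.         253.01577295]
 [  0.         291.16500921 191.18181766]
 [  0.           0.           1.        ]]
```

Run:
```python
from h import *
print(totool([.55,-.02,.26]))
```

```text
[ 51.7713603  -48.80612999  -1.47880753]
```

Request:
{"fn": "apply_moves", "kwargs": {
  "moves": [
    [[51.8,-48.8,-1.5],-1.31],
    [[51.8,-48.8,-1.5],-1.31],
    [[51.8,-48.8,-1.5],-1.31],
    [[51.8,-48.8,-1.5],-1.31],
    [[51.8,-48.8,-1.5],-1.31],
    [[51.8,-48.8,-1.5],-1.31],
    [[51.8,-48.8,-1.5],-1.31],
    [[51.8,-48.8,-1.5],-1.31],
    [[51.8,-48.8,-1.5],-1.31],
    [[51.8,-48.8,-1.5],-1.31]
  ],
  "claw": 0
}}

```text
clock: 1.08
tcp_pos: [0.408, -0.2766, 0.2544]
orientation: [2.227, 2.215, -0.0]
contact_force: [1.1, -0.0, -0.9]
grip_width: 0.0
```

Run:
```python
from h import *
st();print(totool([.55,-.02,.26]))
```

```text
t 1.0833 tcp [ 0.408  -0.2766  0.2544] xax [ 0.005  1.    -0.001] yax [ 1.    -0.005  0.   ] F [ 1.09 -0.01 -0.93] w 0.0 q [ 0.82  0.19 -0.4   1.95  0.09  1.02  0.38]
[25.72839615 14.07391169 -0.5742363 ]
```

Request:
{"fn": "apply_moves", "kwargs": {
  "moves": [
    [[25.5,14,-0.5],-0.05],
    [[25.5,14,-0.5],-0.05],
    [[25.5,14,-0.5],-0.05],
    [[25.5,14,-0.5],-0.05],
    [[25.5,14,-0.5],-0.05],
    [[25.5,14,-0.5],-0.05],
    [[25.5,14,-0.5],-0.05],
    [[25.5,14,-0.5],-0.05],
    [[25.5,14,-0.5],-0.05],
    [[25.5,14,-0.5],-0.05]
  ]
}}

```text
clock: 1.92
tcp_pos: [0.55, -0.0255, 0.2587]
orientation: [-2.177, -2.264, 0.002]
contact_force: [-0.0, -0.7, 0.2]
grip_width: -0.0002
```

Run:
```python
from h import *
st();d=imaging.grab_frame("wrist");np.savez("w1.npz",T=d["T"],intrinsics=d["intrinsics"])
cv2.imwrite("pics/w1.png",cv2.resize(d["frame"],(800,600),interpolation=cv2.INTER_CUBIC))
```

```text
t 1.9167 tcp [ 0.55   -0.0255  0.2587] xax [-0.039  0.999 -0.   ] yax [ 0.999  0.039 -0.001] F [-0.05 -0.74  0.24] w -0.0002 q [ 0.39  0.31 -0.56  1.81  0.19  1.07 -0.2 ]
```

View pics/w1.png

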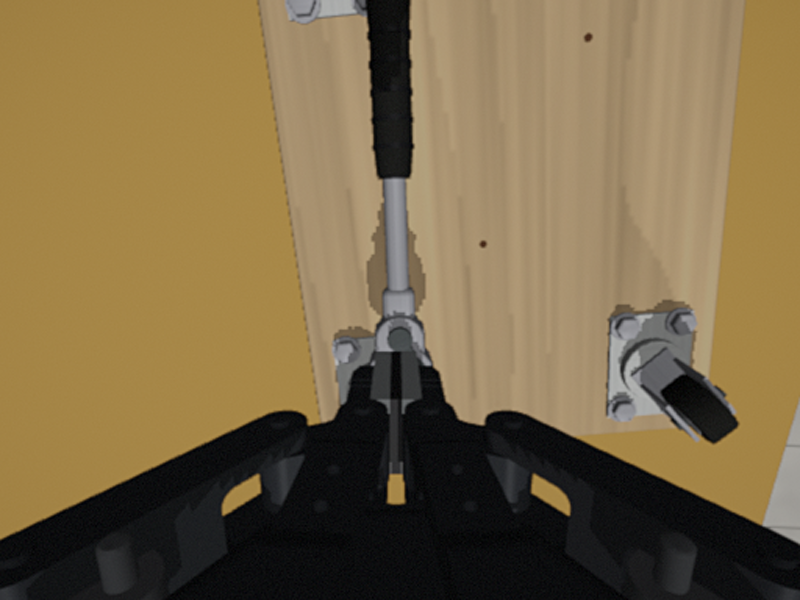

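Run:
```python
from h import *
d=dict(np.load("w1.npz"));s=1.5625
for n,u,v,z in [("pin",400,338,.109),("neck",398,300,.09),("gripin",393,176,.088),("grip",391,50,.083)]: print(n,pix2w(d,u/s,v/s,z).round(4))
print(totool([.55,.03,.26]))
```

```text
pin [ 0.5549 -0.0602  0.109 ]
neck [ 0.5529 -0.0399  0.09  ]
gripin [0.5465 0.0409 0.088 ]
grip [0.5424 0.1142 0.083 ]
[ 5.63889957  0.23491468 -0.12812827]
```

Request:
{"fn": "apply_moves", "kwargs": {
  "moves": [
    [[3,0,0],0],
    [[6,0,0],0],
    [[6,0,0],0],
    [[6,0,0],0]
  ]
}}

```text
clock: 2.3
tcp_pos: [0.5475, 0.035, 0.2593]
orientation: [2.176, 2.265, -0.0]
contact_force: [0.1, 0.3, -0.4]
grip_width: -0.0
```

Run:
```python
from h import *
st();d=imaging.grab_frame("wrist");np.savez("w2.npz",T=d["T"],intrinsics=d["intrinsics"])
q=w2pix(d,[.553,-.09,.103]);print(q)
u,v=int(q[0]),int(q[1]);x0=max(u-80,0);y0=min(max(v-60,0),384-120);print(x0,y0)
cv2.imwrite("pics/w2.png",cv2.resize(d["frame"][y0:y0+120,x0:x0+160],(800,600),interpolation=cv2.INTER_CUBIC))
```

```text
t 2.3 tcp [0.5475 0.035  0.2593] xax [-0.04   0.999 -0.   ] yax [0.999 0.04  0.   ] F [ 0.07  0.27 -0.37] w -0.0 q [ 0.3   0.31 -0.58  1.81  0.19  1.07 -0.31]
[252.84602606 290.63260249]
172 230
```

View pics/w2.png

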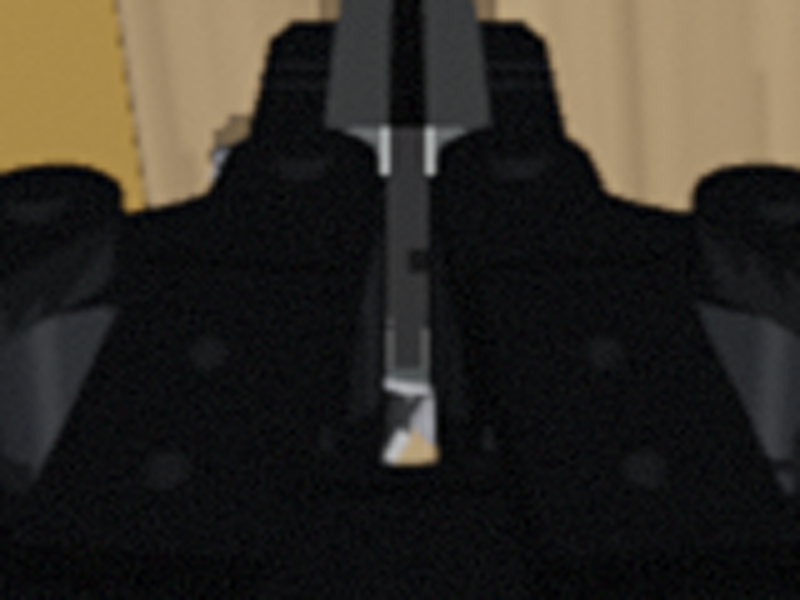

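Request:
{"fn": "apply_moves", "kwargs": {
  "moves": [
    [[-4,0,0],0],
    [[-8,0,0],0],
    [[-12,0,0],0],
    [[-16,0,0],0],
    [[-18,0,0],0],
    [[-18,0,0],0]
  ]
}}

```text
clock: 2.85
tcp_pos: [0.5532, -0.1548, 0.2585]
orientation: [2.192, 2.249, -0.006]
contact_force: [0.1, -0.6, -0.3]
grip_width: -0.0003
```

Run:
```python
from h import *
st();d=imaging.grab_frame("wrist");np.savez("w3.npz",T=d["T"],intrinsics=d["intrinsics"])
q=w2pix(d,[.553,-.09,.103]);print(q)
u,v=int(q[0]),int(q[1]);x0=max(u-80,0);y0=min(max(v-60,0),384-120);print(x0,y0)
cv2.imwrite("pics/w3.png",cv2.resize(d["frame"][y0:y0+120,x0:x0+160],(800,600),interpolation=cv2.INTER_CUBIC))
```

```text
t 2.85 tcp [ 0.5532 -0.1548  0.2585] xax [-0.026  1.    -0.004] yax [ 1.     0.026 -0.002] F [ 0.09 -0.56 -0.32] w -0.0003 q [ 0.55  0.34 -0.49  1.76  0.18  1.09  0.03]
[254.02840928 113.98812261]
174 53
```

View pics/w3.png

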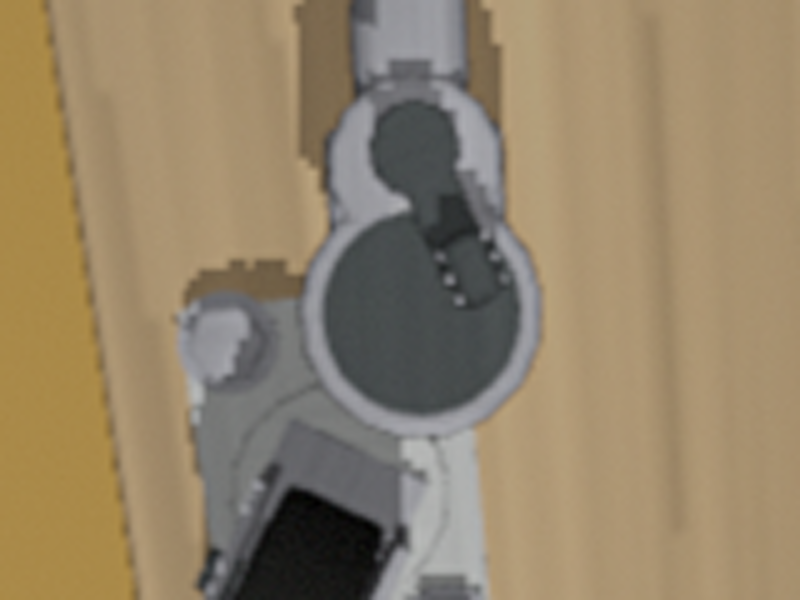

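Run:
```python
from h import *
d=dict(np.load("w3.npz"))
for n,u,v,z in [("head",422,313,.103),("headrim",421,318,.100),("pin",415,143,.109),("tab",472,270,.1186)]: print(n,pix2w(d,174+u/5,53+v/5,z).round(4))
print(totool([.58,-.085,.16]))
```

```text
head [ 0.5572 -0.0914  0.103 ]
headrim [ 0.557  -0.0923  0.1   ]
pin [ 0.5549 -0.0618  0.109 ]
tab [ 0.5655 -0.0836  0.1186]
[6.52693648 2.8448861  9.84406392]
```

Request:
{"fn": "apply_moves", "kwargs": {
  "moves": [
    [[4,3,2],0],
    [[7,4.8,4],0],
    [[7,4.8,7],0],
    [[7,4.8,10],0],
    [[7,4.8,13.1],0],
    [[7,4.8,13.1],0],
    [[7,4.8,13.1],0]
  ]
}}

```text
clock: 3.48
tcp_pos: [0.5988, -0.073, 0.1271]
orientation: [-2.176, -2.262, 0.004]
contact_force: [0.8, 0.4, 0.3]
grip_width: -0.0003
```

Run:
```python
from h import *
st();print(totool([.582,-.084,.127]),totool([.565,-.084,.127]))
d=imaging.grab_frame("wrist");np.savez("w4.npz",T=d["T"],intrinsics=d["intrinsics"])
cv2.imwrite("pics/w4.png",d["frame"])
```

```text
t 3.4833 tcp [ 0.5988 -0.073   0.1271] xax [-0.039  0.999  0.001] yax [ 0.999  0.039 -0.004] F [0.77 0.37 0.33] w -0.0003 q [ 0.37  0.54 -0.47  1.81  0.31  0.87 -0.21]
[-1.0292373  -1.72317043  0.01901223] [-0.96295411 -3.42186627  0.02525705]
```

View pics/w4.png

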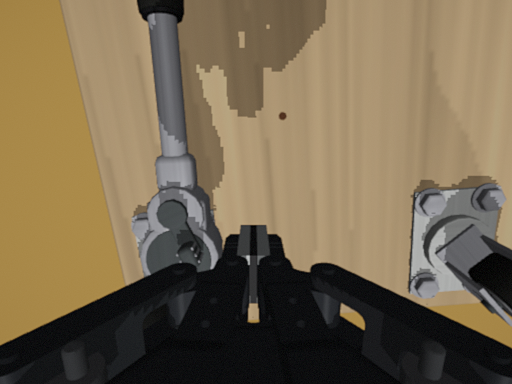

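Request:
{"fn": "apply_moves", "kwargs": {
  "moves": [
    [[-1.1,0,0],0],
    [[-1.1,-0.7,0],0],
    [[-1.1,-1.2,0],0],
    [[-1.1,-1.5,0],0],
    [[-1.1,-1.8,0],0],
    [[-1.1,-2.1,0],0],
    [[-1.1,-2.1,0],0]
  ]
}}

```text
clock: 4.12
tcp_pos: [0.579, -0.0848, 0.1283]
orientation: [-2.178, -2.264, 0.001]
contact_force: [-0.1, -0.3, 0.8]
grip_width: -0.0002
```

Request:
{"fn": "apply_moves", "kwargs": {
  "moves": [
    [[0,-0.3,0],0],
    [[0,-0.6,0],0],
    [[0,-0.6,0],0]
  ]
}}

```text
clock: 4.37
tcp_pos: [0.5743, -0.0849, 0.1285]
orientation: [2.176, 2.263, 0.002]
contact_force: [2.9, 0.1, 1.3]
grip_width: 0.0
```

Request:
{"fn": "apply_moves", "kwargs": {
  "moves": [
    [[0,-0.3,0],0],
    [[0,-0.6,0],0],
    [[0,-0.6,0],0]
  ]
}}

```text
clock: 4.62
tcp_pos: [0.5667, -0.0857, 0.1279]
orientation: [-2.178, -2.263, 0.002]
contact_force: [-0.0, 1.0, 0.5]
grip_width: 0.0001
```

Request:
{"fn": "apply_moves", "kwargs": {
  "moves": [
    [[0,0.5,-1],0],
    [[0,0.5,-5],0],
    [[-3,0,-8],0],
    [[-7,0,-10],0],
    [[-7,0,-10],0],
    [[-7,0,-10],0]
  ]
}}

```text
clock: 5.12
tcp_pos: [0.5706, -0.1588, 0.2299]
orientation: [2.182, 2.256, -0.0]
contact_force: [0.1, 0.2, -0.9]
grip_width: 0.0003
```

Run:
```python
from h import *
st();d=imaging.grab_frame("wrist");np.savez("w5.npz",T=d["T"],intrinsics=d["intrinsics"])
q=w2pix(d,[.553,-.06,.103]);print(q)
u,v=int(q[0]),int(q[1]);x0=max(u-80,0);y0=min(max(v-60,0),384-120);print(x0,y0)
cv2.imwrite("pics/w5.png",cv2.resize(d["frame"][y0:y0+120,x0:x0+160],(640,480),interpolation=cv2.INTER_CUBIC))
print(totool([.543,.098,.16]))
```

```text
t 5.1167 tcp [ 0.5706 -0.1588  0.2299] xax [-0.033  0.999 -0.002] yax [0.999 0.033 0.002] F [ 0.13  0.22 -0.86] w 0.0003 q [ 0.55  0.4  -0.5   1.75  0.22  1.04  0.01]
[234.32788561  70.77916657]
154 10
[25.50781007 -1.78770473  6.86447263]
```

View pics/w5.png

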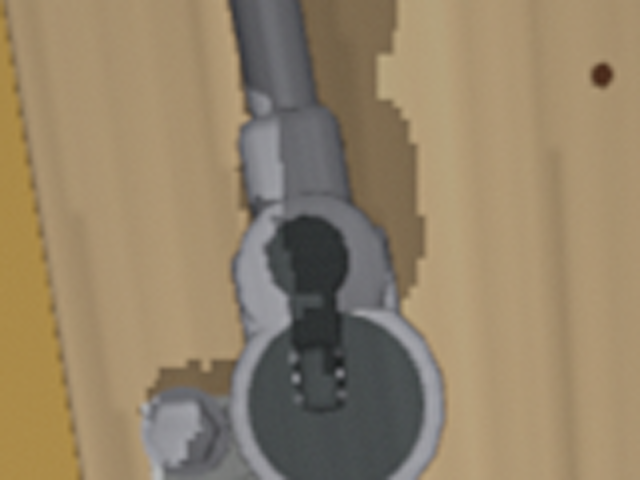

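Run:
```python
from h import *
d=dict(np.load("w5.npz"))
H=pix2w(d,154+336/4,10+398/4,.103)
for n,u,v,z in [("head",336,398,.103),("pin",318,255,.109),("tab",320,385,.1186),("neck",294,150,.095),("rod",275,50,.093)]:
    p=pix2w(d,154+u/4,10+v/4,z);e=p-[.556,-.092,0]; print(n,p.round(4),np.degrees(np.arctan2(e[1],e[0])).round(1),np.hypot(*e[:2]).round(4))
```

```text
head [ 0.5566 -0.0903  0.103 ] 70.3 0.0018
pin [ 0.5528 -0.063   0.109 ] 96.4 0.0292
tab [ 0.5541 -0.0881  0.1186] 115.3 0.0043
neck [ 0.5466 -0.0413  0.095 ] 100.5 0.0516
rod [ 0.5423 -0.0224  0.093 ] 101.1 0.0709
```

Request:
{"fn": "apply_moves", "kwargs": {
  "moves": [
    [[4,-1,1],-0.05],
    [[8,-2,2],-0.1],
    [[12,-3,3],-0.16],
    [[16,-3.5,4],-0.16],
    [[20,-4,5],-0.16],
    [[23,-4.2,6],-0.16],
    [[25.5,-4.2,7],-0.16],
    [[25.5,-4.2,7],-0.16],
    [[25.5,-4.2,7],-0.16]
  ],
  "claw": 0.75,
  "grip_force": 20
}}

```text
clock: 5.92
tcp_pos: [0.5164, 0.101, 0.157]
orientation: [-1.98, -2.435, 0.003]
contact_force: [0.2, -0.9, 0.4]
grip_width: 0.0636
```

Run:
```python
from h import *
st();d=imaging.grab_frame("wrist")
cv2.imwrite("pics/w6.png",d["frame"])
print(totool([.520,.095,.08]))
```

```text
t 5.9167 tcp [0.5164 0.101  0.157 ] xax [-0.204  0.979  0.001] yax [ 0.979  0.204 -0.003] F [ 0.17 -0.87  0.36] w 0.0636 q [ 0.18  0.41 -0.61  1.96  0.3   0.87 -0.38]
[-0.46312703  0.2083223   7.73415941]
```

View pics/w6.png

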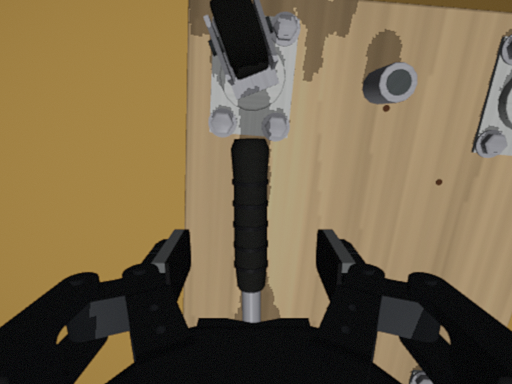

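Request:
{"fn": "apply_moves", "kwargs": {
  "moves": [
    [[-0.3,0.1,3],0],
    [[-0.4,0.1,6],0],
    [[-0.4,0.1,7.7],0],
    [[-0.4,0.1,7.7],0],
    [[-0.4,0.1,7.7],0]
  ]
}}

```text
clock: 6.38
tcp_pos: [0.5197, 0.0932, 0.0807]
orientation: [-1.99, -2.429, 0.003]
contact_force: [-0.7, 0.2, 0.7]
grip_width: 0.0637
```

Request:
{"fn": "apply_moves", "kwargs": {
  "moves": [
    [[0,0,0],0],
    [[0,0,0],0],
    [[0,0,0],0],
    [[0,0,0],0]
  ],
  "claw": 0.42
}}

```text
clock: 6.72
tcp_pos: [0.5209, 0.0942, 0.0821]
orientation: [1.989, 2.43, 0.002]
contact_force: [0.5, -0.0, 0.2]
grip_width: 0.036
```

```bash
cat >> h.py <<'E'
A=np.array([.5565,-.0915])
def hs():
    o=r.get_obs(); M=R.from_rotvec(o["orientation"]).as_matrix(); e=o["tcp_pos"][:2]-A; F=M.T@o["contact_force"]
    rr=np.hypot(*e)
    print("t %.2f phi %.3f toolphi %.3f r %.4f z %.4f Ftool %s torque %.2f w %.4f q %s"%(o["clock"],np.arctan2(e[1],e[0]),np.arctan2(M[1,0],M[0,0]),rr,o["tcp_pos"][2],F.round(2),-F[1]*rr,o["grip_width"],o["joints"].round(2)))
E
python3 -c "
from h import *
hs()"
```

```text
t 6.72 phi 1.760 toolphi 1.770 r 0.1891 z 0.0821 Ftool [-0.13  0.51 -0.17] torque -0.10 w 0.0360 q [ 0.14  0.52 -0.54  2.01  0.4   0.72 -0.46]
```

Request:
{"fn": "apply_moves", "kwargs": {
  "moves": [
    [[-0.1,1.9,0],0.1],
    [[-0.4,3.8,0],0.2],
    [[-0.85,5.6,0],0.3],
    [[-1.5,7.4,0],0.4],
    [[-2.3,9.1,0],0.5],
    [[-2.3,9.1,0],0.5]
  ]
}}

```text
clock: 7.22
tcp_pos: [0.618, 0.0885, 0.082]
orientation: [2.534, 1.853, 0.006]
contact_force: [0.4, -0.3, 0.2]
grip_width: 0.0355
```

```bash
python3 -c "
from h import *
hs()"
```

```text
t 7.22 phi 1.241 toolphi 1.263 r 0.1902 z 0.0820 Ftool [-0.13  0.5  -0.21] torque -0.09 w 0.0355 q [ 0.05  0.61 -0.4   1.79  0.32  0.8  -0.81]
```

Request:
{"fn": "apply_moves", "kwargs": {
  "moves": [
    [[-0.1,1.9,0],0.1],
    [[-0.4,3.8,0],0.2],
    [[-0.85,5.6,0],0.3],
    [[-1.5,7.4,0],0.4],
    [[-1.5,7.4,0],0.4],
    [[-1.5,7.4,0],0.4]
  ]
}}

```text
clock: 7.72
tcp_pos: [0.6806, 0.0524, 0.0813]
orientation: [2.849, 1.323, 0.0]
contact_force: [-0.8, -0.9, 0.0]
grip_width: 0.0363
```

```bash
python3 -c "
from h import *
hs()
d=imaging.grab_frame('wrist');cv2.imwrite('pics/w7.png',d['frame'])
"
```

```text
t 7.72 phi 0.859 toolphi 0.870 r 0.1900 z 0.0813 Ftool [-1.14 -0.03 -0.02] torque 0.01 w 0.0363 q [ 0.03  0.68 -0.29  1.64  0.24  0.86 -1.06]
```

View pics/w7.png

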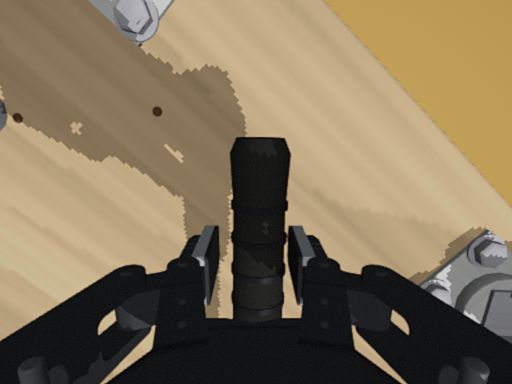

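Request:
{"fn": "apply_moves", "kwargs": {
  "moves": [
    [[0,0,0],0],
    [[0,0,-4],0],
    [[0,0,-8],0],
    [[-4,0,-11],0],
    [[-8,0,-14],0],
    [[-12,0,-15],0],
    [[-16,0,-15],0],
    [[-20,0,-15],0],
    [[-24,0,-15],0],
    [[-25.5,0,-15],0]
  ],
  "claw": 0.75
}}

```text
clock: 8.6
tcp_pos: [0.5119, -0.1446, 0.2312]
orientation: [2.849, 1.321, -0.003]
contact_force: [-0.3, -0.7, 0.1]
grip_width: 0.064
```

Request:
{"fn": "apply_moves", "kwargs": {
  "moves": [
    [[0,0,0],0],
    [[0,0,0],0]
  ],
  "claw": 0
}}

```text
clock: 8.77
tcp_pos: [0.5144, -0.1422, 0.2313]
orientation: [2.85, 1.322, -0.001]
contact_force: [0.6, 0.5, -0.4]
grip_width: 0.0409
```

Run:
```python
from h import *
st();d=imaging.grab_frame("wrist");np.savez("w8.npz",T=d["T"],intrinsics=d["intrinsics"])
q=w2pix(d,[.57,-.076,.103]);print(q)
u,v=int(q[0]),int(q[1]);x0=max(u-80,0);y0=min(max(v-60,0),384-120);print(x0,y0)
cv2.imwrite("pics/w8.png",cv2.resize(d["frame"][y0:y0+120,x0:x0+160],(800,600),interpolation=cv2.INTER_CUBIC))
```

```text
t 8.7667 tcp [ 0.5144 -0.1422  0.2313] xax [ 0.646  0.763 -0.   ] yax [ 0.763 -0.646  0.   ] F [ 0.56  0.45 -0.43] w 0.0409 q [ 0.4   0.28 -0.3   1.89  0.1   0.99 -0.64]
[252.58099036  88.25486404]
172 28
```

View pics/w8.png

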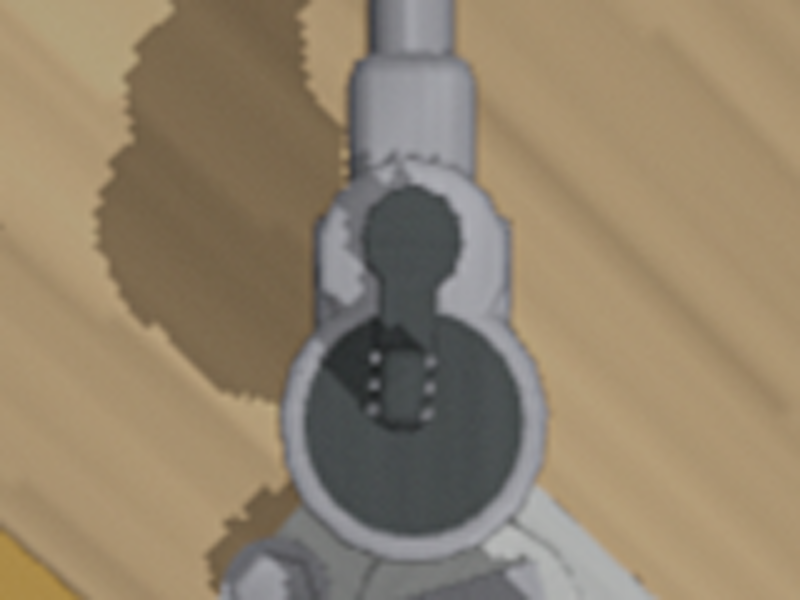

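Run:
```python
from h import *
d=dict(np.load("w8.npz"))
f=lambda u,v,z: pix2w(d,172+u/5,28+v/5,z)
h=f(414,426,.103);print(h,f(412,235,.109),f(412,100,.095),f(402,390,.1186))
h[:2]=(h[:2]+A)/2
ax=f(412,100,.095)-h; th=np.arctan2(ax[1],ax[0]);print(th)
X=np.array([np.cos(th),np.sin(th),0]);Yl=np.array([-X[1],X[0],0])
h[2]=.1265
for y in(-.028,-.0035): print(totool(h-.004*X+y*Yl))
```

```text
[ 0.55845711 -0.09255129  0.103     ] [ 0.57735017 -0.06959769  0.109     ] [ 0.59199766 -0.05235885  0.095     ] [ 0.56051042 -0.08700298  0.1186    ]
0.8546762223246795
[ 5.97633741  2.86258256 10.4926197 ]
[ 6.01595182  0.41290294 10.49196062]
```

Request:
{"fn": "apply_moves", "kwargs": {
  "moves": [
    [[3,1.5,2],0],
    [[6,2.9,4],0],
    [[6,2.9,7],0],
    [[6,2.9,9.5],0],
    [[6,2.9,10.5],0],
    [[6,2.9,10.5],0],
    [[6,2.4,10.5],0],
    [[6,1.9,10.5],0],
    [[6,1.6,10.5],0],
    [[6,1.6,10.5],0]
  ]
}}

```text
clock: 9.65
tcp_pos: [0.5668, -0.1053, 0.1276]
orientation: [2.848, 1.324, 0.003]
contact_force: [0.2, 0.3, 0.1]
grip_width: -0.0
```

Request:
{"fn": "apply_moves", "kwargs": {
  "moves": [
    [[0,-0.3,0],0],
    [[0,-0.6,0],0],
    [[0,-0.6,0],0]
  ]
}}

```text
clock: 9.9
tcp_pos: [0.5618, -0.1017, 0.1265]
orientation: [2.849, 1.324, 0.001]
contact_force: [-0.0, -0.6, -0.9]
grip_width: -0.0001
```

Request:
{"fn": "apply_moves", "kwargs": {
  "moves": [
    [[0,-0.2,0],0],
    [[0,-0.4,0],0],
    [[0,-0.6,0],0],
    [[0,-0.6,0],0]
  ]
}}

```text
clock: 10.23
tcp_pos: [0.5572, -0.0979, 0.126]
orientation: [-2.849, -1.324, 0.0]
contact_force: [0.7, 0.2, -0.4]
grip_width: -0.0002
```

```bash
python3 -c "
from h import *
hs();st()
"
```

```text
t 10.23 phi -1.468 toolphi 0.870 r 0.0064 z 0.1260 Ftool [0.58 0.41 0.42] torque -0.00 w -0.0002 q [ 0.29  0.46 -0.29  1.91  0.18  0.8  -0.8 ]
t 10.2333 tcp [ 0.5572 -0.0979  0.126 ] xax [ 0.645  0.764 -0.   ] yax [ 0.764 -0.645 -0.   ] F [ 0.69  0.18 -0.42] w -0.0002 q [ 0.29  0.46 -0.29  1.91  0.18  0.8  -0.8 ]
```

Request:
{"fn": "apply_moves", "kwargs": {
  "moves": [
    [[0,0.3,0],0],
    [[0,0.3,-4],0],
    [[-2,0,-8],0],
    [[-5,0,-10.5],0],
    [[-6,0,-10.5],0],
    [[-6,0,-10.5],0],
    [[-6,0,-10.5],0]
  ]
}}

```text
clock: 10.82
tcp_pos: [0.5185, -0.1446, 0.2308]
orientation: [2.85, 1.321, -0.0]
contact_force: [0.4, 0.5, -0.4]
grip_width: 0.0001
```

Run:
```python
from h import *
st();d=imaging.grab_frame("wrist");np.savez("w9.npz",T=d["T"],intrinsics=d["intrinsics"])
cv2.imwrite("pics/w9.png",cv2.resize(d["frame"][:200,100:420],(800,500),interpolation=cv2.INTER_CUBIC))
```

```text
t 10.8167 tcp [ 0.5185 -0.1446  0.2308] xax [ 0.646  0.763 -0.   ] yax [ 0.763 -0.646 -0.   ] F [ 0.36  0.52 -0.43] w 0.0001 q [ 0.41  0.29 -0.3   1.88  0.1   0.99 -0.64]
```

View pics/w9.png

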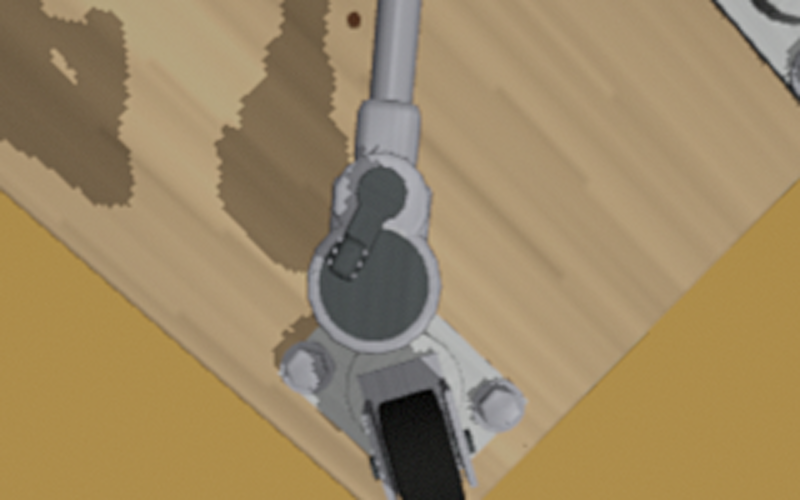

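Run:
```python
from h import *
d=dict(np.load("w9.npz"))
f=lambda u,v,z: pix2w(d,100+u/2.5,v/2.5,z)
h=f(374,284,.103);e=f(399,10,.092);e2=f(389,130,.096);print(h,e,e2)
for B in (h[:2],A):
  for q in(e,e2): print(np.arctan2(*(q[:2]-B)[::-1]))
d=imaging.grab_frame("top");g=d["frame"];
```

```text
[ 0.55901443 -0.09227034  0.103     ] [ 0.6207347  -0.03215559  0.092     ] [ 0.59476316 -0.05787891  0.096     ]
0.7722210937864277
0.7660493991898869
0.7458466261410128
0.7209107345521574
```

Request:
{"fn": "apply_moves", "kwargs": {
  "moves": [
    [[4,0.3,0],0.05],
    [[8,0.6,0],0.1],
    [[12,1,2],0.1],
    [[16,1.2,4],0.1],
    [[20,1.4,6],0.1],
    [[24,1.6,7],0.1],
    [[25.5,1.6,7],0.1],
    [[25.5,1.6,7],0.1],
    [[25.5,1.6,7],0.1]
  ],
  "claw": 0.75
}}

```text
clock: 11.67
tcp_pos: [0.6952, 0.0441, 0.1586]
orientation: [-2.907, -1.185, 0.004]
contact_force: [-0.9, -0.3, -0.0]
grip_width: 0.0637
```

```bash
sed -i 's/^A=.*/A=np.array([.558,-.092])/' h.py
python3 - <<'E'
from h import *
hs();d=imaging.grab_frame("wrist");g=d["frame"].max(2)
for row in (150,170,190,210,230):
    print(row,np.flatnonzero(g[row]<60)[[0,-1]] if (g[row]<60).any() else None, "".join("#" if x<60 else "." for x in g[row,130:380:4]))
E
```

```text
t 11.67 phi 0.781 toolphi 0.774 r 0.1932 z 0.1586 Ftool [-0.9  -0.39  0.04] torque 0.08 w 0.0637 q [ 0.05  0.61 -0.3   1.55  0.2   1.01 -1.1 ]
150 [238 273] ...........................#########...........................
170 [239 272] ............................########...........................
190 [240 271] ............................########...........................
210 [ 28 402] ............................########...........................
230 [183 472] ..............#.............########...........##..............
```

Request:
{"fn": "apply_moves", "kwargs": {
  "moves": [
    [[-0.3,0.1,3],0],
    [[-0.3,0.1,6],0],
    [[-0.3,0.1,7.8],0],
    [[-0.3,0.1,7.8],0],
    [[-0.3,0.1,7.8],0]
  ]
}}

```text
clock: 12.13
tcp_pos: [0.693, 0.0362, 0.0825]
orientation: [-2.912, -1.178, 0.004]
contact_force: [0.7, 0.2, -0.1]
grip_width: 0.0641
```

Request:
{"fn": "apply_moves", "kwargs": {
  "moves": [
    [[0,0,0],0],
    [[0,0,0],0],
    [[0,0,0],0]
  ],
  "claw": 0.42
}}

```text
clock: 12.38
tcp_pos: [0.6951, 0.0376, 0.085]
orientation: [2.911, 1.179, 0.005]
contact_force: [-0.4, 0.3, 0.6]
grip_width: 0.0357
```

Request:
{"fn": "apply_moves", "kwargs": {
  "moves": [
    [[-0.1,-1.9,0],-0.1],
    [[-0.4,-3.8,0],-0.2],
    [[-0.85,-5.6,0],-0.3],
    [[-1.5,-7.4,0],-0.4],
    [[-2.3,-9.1,0],-0.5],
    [[-3.3,-10.7,0],-0.6],
    [[-4.5,-12.2,0],-0.7],
    [[-5.8,-13.6,0],-0.8],
    [[-7.2,-14.9,0],-0.9],
    [[-8.7,-16,0],-1.0]
  ]
}}

```text
clock: 13.22
tcp_pos: [0.52, 0.0926, 0.0843]
orientation: [1.982, 2.436, 0.003]
contact_force: [-0.1, -0.4, -0.3]
grip_width: 0.0361
```

```bash
python3 -c "
from h import *
hs()"
```

```text
t 13.22 phi 1.774 toolphi 1.776 r 0.1885 z 0.0843 Ftool [-0.4  -0.22  0.33] torque 0.04 w 0.0361 q [ 0.15  0.52 -0.56  2.01  0.41  0.73 -0.46]
```

Request:
{"fn": "apply_moves", "kwargs": {
  "moves": [
    [[-0.1,-1.9,0],-0.1],
    [[-0.2,-2.85,0],-0.15],
    [[-0.2,-2.85,0],-0.15]
  ]
}}

```text
clock: 13.47
tcp_pos: [0.4912, 0.0835, 0.0838]
orientation: [1.799, 2.574, -0.002]
contact_force: [0.1, 0.1, -0.7]
grip_width: 0.0359
```

Request:
{"fn": "apply_moves", "kwargs": {
  "moves": [
    [[-0.1,1.9,0],0.1],
    [[-0.4,3.8,0],0.2],
    [[-0.85,5.6,0],0.3],
    [[-1.5,7.4,0],0.4],
    [[-2.3,9.1,0],0.5],
    [[-3.3,10.7,0],0.6],
    [[-4.5,12.2,0],0.7],
    [[-5.8,13.6,0],0.8],
    [[-5.8,13.6,0],0.8],
    [[-5.8,13.6,0],0.8]
  ]
}}

```text
clock: 14.3
tcp_pos: [0.6396, 0.0766, 0.0827]
orientation: [-2.66, -1.67, 0.003]
contact_force: [-6.0, 0.4, -0.6]
grip_width: 0.0356
```

```bash
python3 -c "
from h import *
hs()"
```

```text
t 14.30 phi 1.120 toolphi 1.121 r 0.1873 z 0.0827 Ftool [-2.2  -5.58  0.64] torque 1.05 w 0.0356 q [ 0.05  0.64 -0.37  1.73  0.3   0.83 -0.91]
```

Request:
{"fn": "apply_moves", "kwargs": {
  "moves": [
    [[-0.1,1.9,0],0.1],
    [[-0.4,3.8,0],0.2],
    [[-0.85,5.6,0],0.3],
    [[-1.5,7.4,0],0.4],
    [[-2.3,9.1,0],0.5],
    [[-3.3,10.7,0],0.6],
    [[-4.5,12.2,0],0.7],
    [[-5.1,13,0],0.75],
    [[-5.1,13,0],0.75],
    [[-5.1,13,0],0.75]
  ]
}}

```text
clock: 15.13
tcp_pos: [0.734, -0.024, 0.0829]
orientation: [-3.085, -0.584, 0.002]
contact_force: [-3.9, 4.4, -0.9]
grip_width: 0.0357
```

```bash
python3 -c "
from h import *
hs()"
```

```text
t 15.13 phi 0.369 toolphi 0.374 r 0.1887 z 0.0829 Ftool [-2.07 -5.5   0.9 ] torque 1.04 w 0.0357 q [ 0.06  0.74 -0.18  1.5   0.15  0.92 -1.36]
```

Request:
{"fn": "apply_moves", "kwargs": {
  "moves": [
    [[-0.1,-1.9,0],-0.1],
    [[-0.4,-3.8,0],-0.2],
    [[-0.85,-5.6,0],-0.3],
    [[-1.5,-7.4,0],-0.4],
    [[-2.3,-9.1,0],-0.5],
    [[-3.3,-10.7,0],-0.6],
    [[-4.5,-12.2,0],-0.7],
    [[-5.8,-13.6,0],-0.8],
    [[-5.8,-13.6,0],-0.8]
  ]
}}

```text
clock: 15.88
tcp_pos: [0.6288, 0.0834, 0.0838]
orientation: [-2.607, -1.751, -0.001]
contact_force: [-0.9, 0.6, -0.3]
grip_width: 0.0359
```

Request:
{"fn": "apply_moves", "kwargs": {
  "moves": [
    [[-0.1,-1.9,0],-0.1],
    [[-0.4,-3.8,0],-0.2],
    [[-0.85,-5.6,0],-0.3],
    [[-1.5,-7.4,0],-0.4],
    [[-2.3,-9.1,0],-0.5],
    [[-3.3,-10.7,0],-0.6],
    [[-4.5,-12.2,0],-0.7],
    [[-5.9,-13.8,0],-0.81],
    [[-5.9,-13.8,0],-0.81]
  ]
}}

```text
clock: 16.63
tcp_pos: [0.4782, 0.0778, 0.083]
orientation: [-1.714, -2.633, 0.005]
contact_force: [-2.1, -1.0, 0.4]
grip_width: 0.0359
```

```bash
python3 -c "
from h import *
hs()"
```

```text
t 16.63 phi 2.010 toolphi 1.987 r 0.1876 z 0.0830 Ftool [-0.04 -2.32 -0.39] torque 0.44 w 0.0359 q [ 0.22  0.48 -0.62  2.1   0.43  0.69 -0.27]
```

Request:
{"fn": "apply_moves", "kwargs": {
  "moves": [
    [[-0.1,1.9,0],0.1],
    [[-0.4,3.8,0],0.2],
    [[-0.85,5.6,0],0.3],
    [[-0.85,5.6,0],0.3],
    [[-0.85,5.6,0],0.3]
  ]
}}

```text
clock: 17.05
tcp_pos: [0.5383, 0.0945, 0.0837]
orientation: [2.094, 2.339, 0.004]
contact_force: [-0.6, -1.1, 0.6]
grip_width: 0.0354
```

```bash
python3 -c "
from h import *
hs()"
```

```text
t 17.05 phi 1.676 toolphi 1.681 r 0.1875 z 0.0837 Ftool [-1.03 -0.7  -0.64] torque 0.13 w 0.0354 q [ 0.13  0.53 -0.53  1.97  0.39  0.74 -0.53]
```

Request:
{"fn": "apply_moves", "kwargs": {
  "moves": [
    [[-0.1,1.9,0],0.1],
    [[-0.4,3.8,0],0.2],
    [[-0.6,4.7,0],0.25],
    [[-0.6,4.7,0],0.25],
    [[-0.6,4.7,0],0.25]
  ]
}}

```text
clock: 17.47
tcp_pos: [0.5818, 0.0933, 0.0824]
orientation: [-2.367, -2.063, 0.004]
contact_force: [-4.1, 0.9, -0.7]
grip_width: 0.036
```

```bash
python3 -c "
from h import *
hs()"
```

```text
t 17.47 phi 1.443 toolphi 1.433 r 0.1868 z 0.0824 Ftool [ 0.3  -4.2   0.75] torque 0.78 w 0.0360 q [ 0.08  0.58 -0.46  1.86  0.35  0.78 -0.7 ]
```

Request:
{"fn": "apply_moves", "kwargs": {
  "moves": [
    [[-0.1,1.9,0],0.1],
    [[-0.4,3.8,0],0.2],
    [[-0.85,5.6,0],0.3],
    [[-1.5,7.4,0],0.4],
    [[-1.5,7.4,0],0.4],
    [[-1.5,7.4,0],0.4]
  ]
}}

```text
clock: 17.97
tcp_pos: [0.6533, 0.068, 0.0825]
orientation: [-2.73, -1.553, 0.003]
contact_force: [-5.2, 1.3, -0.0]
grip_width: 0.0361
```

```bash
python3 -c "
from h import *
hs()"
```

```text
t 17.97 phi 1.034 toolphi 1.034 r 0.1863 z 0.0825 Ftool [-1.48 -5.13  0.04] torque 0.96 w 0.0361 q [ 0.05  0.65 -0.35  1.7   0.28  0.84 -0.96]
```

Request:
{"fn": "apply_moves", "kwargs": {
  "moves": [
    [[-0.1,1.9,0],0.1],
    [[-0.4,3.8,0],0.2],
    [[-0.85,5.6,0],0.3],
    [[-0.85,5.6,0],0.3],
    [[-0.85,5.6,0],0.3]
  ]
}}

```text
clock: 18.38
tcp_pos: [0.6968, 0.0323, 0.0827]
orientation: [-2.931, -1.129, 0.003]
contact_force: [-5.2, 1.4, -1.5]
grip_width: 0.0357
```

```bash
python3 -c "
from h import *
hs()"
```

```text
t 18.38 phi 0.730 toolphi 0.736 r 0.1864 z 0.0827 Ftool [-2.94 -4.51  1.49] torque 0.84 w 0.0357 q [ 0.04  0.7  -0.27  1.6   0.22  0.88 -1.14]
```

Request:
{"fn": "apply_moves", "kwargs": {
  "moves": [
    [[-0.1,1.9,0],0.1],
    [[-0.4,3.8,0],0.2],
    [[-0.85,5.6,0],0.3],
    [[-1.2,6.5,0],0.35],
    [[-1.2,6.5,0],0.35],
    [[-1.2,6.5,0],0.35]
  ]
}}

```text
clock: 18.88
tcp_pos: [0.7314, -0.0209, 0.0829]
orientation: [-3.079, -0.604, 0.002]
contact_force: [-2.9, 6.3, -1.1]
grip_width: 0.0357
```

```bash
python3 -c "
from h import *
hs()"
```

```text
t 18.88 phi 0.389 toolphi 0.388 r 0.1874 z 0.0829 Ftool [-0.29 -6.9   1.09] torque 1.29 w 0.0357 q [ 0.06  0.74 -0.18  1.51  0.15  0.91 -1.35]
```

Request:
{"fn": "apply_moves", "kwargs": {
  "moves": [
    [[-0.1,-1.9,0],-0.1],
    [[-0.4,-3.8,0],-0.2],
    [[-0.85,-5.6,0],-0.3],
    [[-1.5,-7.4,0],-0.4],
    [[-2.3,-9.1,0],-0.5],
    [[-3.3,-10.7,0],-0.6],
    [[-4.5,-12.2,0],-0.7],
    [[-5.8,-13.6,0],-0.8],
    [[-7.2,-14.9,0],-0.9],
    [[-8.7,-16,0],-1.0]
  ]
}}

```text
clock: 19.72
tcp_pos: [0.5919, 0.093, 0.084]
orientation: [2.409, 2.014, 0.004]
contact_force: [0.6, -0.9, -1.0]
grip_width: 0.0361
```

Request:
{"fn": "apply_moves", "kwargs": {
  "moves": [
    [[-0.1,-1.9,0],-0.1],
    [[-0.4,-3.8,0],-0.2],
    [[-0.6,-4.7,0],-0.25],
    [[-0.6,-4.7,0],-0.25]
  ]
}}

```text
clock: 20.05
tcp_pos: [0.5428, 0.095, 0.0835]
orientation: [2.143, 2.296, -0.001]
contact_force: [-0.4, 0.7, 0.6]
grip_width: 0.0359
```

Request:
{"fn": "apply_moves", "kwargs": {
  "moves": [
    [[-0.1,1.9,0],0.1],
    [[-0.4,3.8,0],0.2],
    [[-0.6,4.7,0],0.25],
    [[-0.85,5.6,0],0.3],
    [[-0.85,5.6,0],0.3],
    [[-0.85,5.6,0],0.3]
  ]
}}

```text
clock: 20.55
tcp_pos: [0.5991, 0.0904, 0.0821]
orientation: [-2.466, -1.942, 0.007]
contact_force: [-7.9, 2.6, -0.0]
grip_width: 0.0358
```

```bash
python3 -c "
from h import *
hs()"
```

```text
t 20.55 phi 1.349 toolphi 1.334 r 0.1870 z 0.0821 Ftool [ 0.71 -8.25  0.06] torque 1.54 w 0.0358 q [ 0.07  0.6  -0.43  1.82  0.33  0.8  -0.77]
```

Request:
{"fn": "apply_moves", "kwargs": {
  "moves": [
    [[0,1,0],0.05],
    [[-0.1,1.9,0],0.1],
    [[-0.2,2.85,0],0.15],
    [[-0.4,3.8,0],0.2],
    [[-0.4,3.8,0],0.2],
    [[-0.4,3.8,0],0.2]
  ]
}}

```text
clock: 21.05
tcp_pos: [0.6344, 0.0785, 0.0819]
orientation: [-2.646, -1.686, 0.008]
contact_force: [-9.3, 3.4, -0.0]
grip_width: 0.0364
```

```bash
python3 -c "
from h import *
hs()"
```

```text
t 21.05 phi 1.150 toolphi 1.135 r 0.1868 z 0.0819 Ftool [-0.81 -9.88  0.11] torque 1.85 w 0.0364 q [ 0.05  0.63 -0.37  1.74  0.3   0.83 -0.9 ]
```

Request:
{"fn": "apply_moves", "kwargs": {
  "moves": [
    [[0,1,0],0.05],
    [[-0.1,1.9,0],0.1],
    [[-0.2,2.85,0],0.15],
    [[-0.4,3.8,0],0.2],
    [[-0.4,3.8,0],0.2],
    [[-0.4,3.8,0],0.2]
  ]
}}

```text
clock: 21.55
tcp_pos: [0.6667, 0.0599, 0.0818]
orientation: [-2.8, -1.414, 0.009]
contact_force: [-10.2, 5.7, -0.3]
grip_width: 0.036
```

```bash
python3 -c "
from h import *
hs()"
```

```text
t 21.55 phi 0.950 toolphi 0.935 r 0.1867 z 0.0818 Ftool [ -1.49 -11.62   0.35] torque 2.17 w 0.0360 q [ 0.04  0.67 -0.32  1.67  0.26  0.86 -1.02]
```

Request:
{"fn": "apply_moves", "kwargs": {
  "moves": [
    [[0,0.8,0],0.04],
    [[0,1.6,0],0.08],
    [[0,1.6,0],0.08],
    [[0,1.6,0],0.08]
  ]
}}

```text
clock: 21.88
tcp_pos: [0.6789, 0.0505, 0.0815]
orientation: [-2.853, -1.301, 0.011]
contact_force: [-11.4, 6.6, -0.0]
grip_width: 0.0359
```

```bash
python3 -c "
from h import *
hs()"
```

```text
t 21.88 phi 0.867 toolphi 0.856 r 0.1869 z 0.0815 Ftool [ -2.48 -12.99   0.12] torque 2.43 w 0.0359 q [ 0.04  0.68 -0.3   1.64  0.24  0.87 -1.07]
```

Request:
{"fn": "apply_moves", "kwargs": {
  "moves": [
    [[0,-0.5,0],-0.02],
    [[0,-0.9,0],-0.04],
    [[0,-0.9,0],-0.04]
  ]
}}

```text
clock: 22.13
tcp_pos: [0.672, 0.0559, 0.0816]
orientation: [-2.827, -1.361, 0.011]
contact_force: [-8.9, 3.0, -0.5]
grip_width: 0.036
```

Request:
{"fn": "apply_moves", "kwargs": {
  "moves": [
    [[0,0,0],0],
    [[0,0,0],0],
    [[0,0,0],0],
    [[0,0,-3],0],
    [[0,0,-6],0],
    [[-4,0,-10],0],
    [[-8,0,-14],0],
    [[-12,0,-15],0],
    [[-16,0,-15],0],
    [[-20,0,-15],0]
  ],
  "claw": 0.75
}}

```text
clock: 22.97
tcp_pos: [0.5649, -0.0864, 0.2345]
orientation: [2.829, 1.356, 0.008]
contact_force: [0.1, -0.5, -0.4]
grip_width: 0.0646
```

Request:
{"fn": "apply_moves", "kwargs": {
  "moves": [
    [[-4,0,0],0],
    [[-6,0,0],0],
    [[-6,0,0],0]
  ]
}}

```text
clock: 23.22
tcp_pos: [0.5236, -0.1379, 0.2322]
orientation: [2.835, 1.344, -0.003]
contact_force: [0.8, -0.8, -0.7]
grip_width: 0.0639
```

Run:
```python
from h import *
hs();d=imaging.grab_frame("wrist")
cv2.imwrite("pics/w10.png",cv2.resize(d["frame"][:200,100:420],(800,500),interpolation=cv2.INTER_CUBIC))
```

```text
t 23.22 phi -2.214 toolphi 0.885 r 0.0574 z 0.2322 Ftool [-0.16  1.1   0.65] torque -0.06 w 0.0639 q [ 0.41  0.29 -0.32  1.87  0.11  0.99 -0.65]
```

View pics/w10.png

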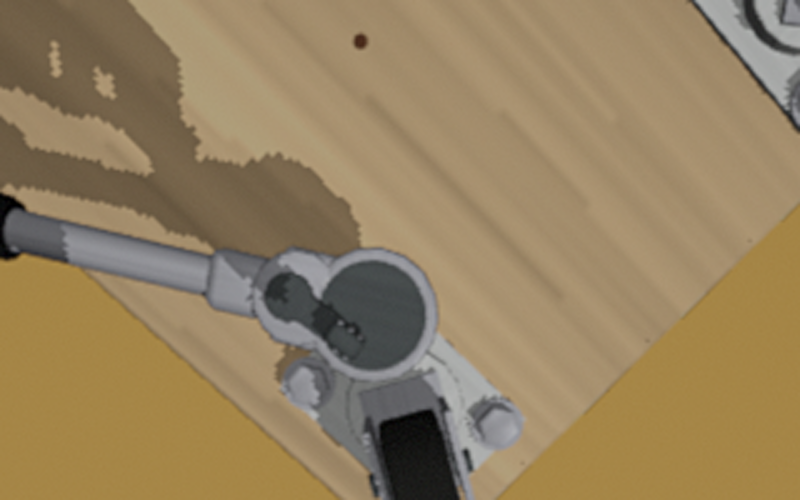

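```bash
python3 -c "
from h import *
st(); print(r.hand_in())"
```

```text
t 23.2667 tcp [ 0.5255 -0.1352  0.2323] xax [ 0.631  0.776 -0.001] yax [ 0.776 -0.631  0.003] F [ 0.52  0.98 -0.18] w 0.0641 q [ 0.4   0.29 -0.32  1.87  0.11  0.99 -0.65]
the job is handed in; nothing more can be done
None
```

I flipped the lever to tighten, ran the screw home and pulled it up to about 2.4 N m. I then let go, backed the arm off and handed the job in at 23.3 s; the hand-in reports no verdict.

- **Lever:** my first push only took it to about the middle, and a test swing met no resistance. I pushed it again, and the close-up then showed it fully over. The last picture also shows it on the tighten side.
- **Tightening:** it took three working strokes with the fingers held loosely around the grip. Running in read 0.8–1.05 N m, and the climb began near the end of the second stroke. The final reading, with the arm stopped, was 13.0 N at the grip, or 2.43 N m.
- **Torque check:** the readings climbed about 1.6 N m per radian between stops where 2 was expected. Going by angle instead, the final torque would be about 2.5 N m, so both estimates fall between 2 and 3.
- **On release:** the handle sprang back anticlockwise by about 1.3 rad, well over the one tooth expected. The ratchet is still on the screw. I did not re-check the torque after that.
- **Other objects:** the arm did not go near the spare socket, flask, mug or tin except passing well above. I did not take a final picture to confirm where they stand. The gripper was clear of everything at hand-in, with only sensor noise on the force reading.
- **Pictures:** I viewed 12, two over the budget, because of the second lever push and the final check.

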